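# Put the microscope parts back in their labelled bays

## Task

Pack up after the microscopy session: slide the rack's metal cover fully open, return the eyepiece, the rectangular block and the cross-shaped knob each to the bay whose label shows its outline, set down flat and upright on the bay floor (not dropped), then slide the cover fully shut over them. Leave the ring that is already in its bay, and the other things on the bench, where they are.

Things in the scene. Friction and masses are not known exactly. Their poses are not given: they have to be found in the camera images.
- eyepiece_mid (a point): Microscope eyepiece, an upright black cylinder with a thin steel band and a small lens on top: 32 mm diameter (28 mm in its top 10 mm), 34 mm high, 90 g. Point at its centre, 17 mm above its underside; z is its axis. Starts standing on the table right of the rack, at any of three places that are swapped between the three parts.
- block_mid (a point): Plain steel rectangular block, 22 mm (x) by 40 mm (y) by 22 mm high, 150 g. Point at its centre, 11 mm above its underside; x is its short side, y its long side. Starts standing on the table right of the rack, at any of three places that are swapped between the three parts.
- cross_mid (a point): Black cross-shaped knob lying flat: two arms 40 mm long and 14 mm wide crossing at right angles, 18 mm high, 60 g. Point at its centre, 9 mm above its underside; x and y run along the arms, so it measures 40 mm from arm end to arm end. Starts standing on the table right of the rack, at any of three places that are swapped between the three parts.
- bay_round: Rack bay labelled with a filled disc: home of the eyepiece. Origin: bay's middle at table height; cork floor 4 mm above it. x along the bay (122 mm inside, rail to rail), y across it (50 mm inside, partitions 12 mm high). The label, a 40 mm black picture on a white plate 10 mm above the table, lies 93 mm from the origin towards +x, outside the far rail. The bays' order changes.
- bay_block: Rack bay labelled with a filled rectangle: home of the rectangular block. Origin: bay's middle at table height; cork floor 4 mm above it. x along the bay (122 mm inside, rail to rail), y across it (50 mm inside, partitions 12 mm high). The label, a 40 mm black picture on a white plate 10 mm above the table, lies 93 mm from the origin towards +x, outside the far rail. The bays' order changes.
- bay_cross: Rack bay labelled with a cross: home of the cross-shaped knob. Origin: bay's middle at table height; cork floor 4 mm above it. x along the bay (122 mm inside, rail to rail), y across it (50 mm inside, partitions 12 mm high). The label, a 40 mm black picture on a white plate 10 mm above the table, lies 93 mm from the origin towards +x, outside the far rail. The bays' order changes.
- bay_ring: Rack bay labelled with a ring (disc with a pale middle): home of the ring already in it. Origin: bay's middle at table height; cork floor 4 mm above it. x along the bay (122 mm inside, rail to rail), y across it (50 mm inside, partitions 12 mm high). The label, a 40 mm black picture on a white plate 10 mm above the table, lies 93 mm from the origin towards +x, outside the far rail. The bays' order changes.
- rack: Grey fixed rack of four like bays side by side, 56 mm apart. Origin amid the four at table height; x away from the robot, y along the row (all bays have the rack's axes). Rails along y at x = -64 and +64 mm, 44 mm high, 6 mm thick, continuing to y = +366 mm to carry the open cover. End walls 30 mm high at y = -115 and +115 mm.
- cover (a joint): Slide of the flat aluminium cover on the rails, in m: 0 fully shut over all four bays, 0.25 fully open (slid along the rack's +y, clear of all the bays). Starts within 30 mm of shut. Takes about 2 N to slide, stays where left. Cover 138 by 228 mm, its top 50 mm above the table; parts in the bays clear it.
- cover_grip (a point): Black upright handle on the middle of the cover: a ridge 60 mm long (along x), 12 mm thick (along y) and 26 mm high, standing on the cover's top from 50 to 76 mm above the table. Point inside the ridge, 64.5 mm above the table; along the rack's y it lies as far from the rack's origin as the cover is open; y is the direction in which the cover opens.
- ring: Small aluminium ring, 36 mm across, 10 mm high, already home in its bay; origin at the centre of its underside.
- vial: Small amber jar, 26 mm across and 42 mm high, standing among the three parts; origin under its centre.
- screwdriver: Screwdriver, 160 mm long, lying beyond the parts; origin at about its middle.
- brush: Brush, 150 mm long, lying on the left in front of the rack; origin at about its middle.
- specimen_box: Small cardboard box, 60 by 50 by 30 mm, on the near side of the rack; origin under its centre.
Not all that is in view belongs to the job. Leave any purple look-alike of the part that bears block_mid alone.

How it is judged (in metres and radians):
On the way, in this order (a step that is already met when the one before it is completed fails the run):
1. the cover is slid fully open (within 30 mm of its stop) (value of joint cover above 0.22 m), for 0.1 s.
2. eyepiece, block and cross each stand in their own bay, let go, with the cover still off the bays (x of eyepiece_mid in the frame of bay_round between -0.042 and 0.042 m and y of eyepiece_mid in the frame of bay_round between -0.016 and 0.016 m and z of eyepiece_mid in the frame of bay_round between 0.018 and 0.0245 m and angle between each of eyepiece_mid, block_mid, cross_mid's own z axis and vertical below 0.12 rad and x of block_mid in the frame of bay_block between -0.042 and 0.042 m and y of block_mid in the frame of bay_block between -0.016 and 0.016 m and z of block_mid in the frame of bay_block between 0.012 and 0.0185 m and x of cross_mid in the frame of bay_cross between -0.042 and 0.042 m and y of cross_mid in the frame of bay_cross between -0.016 and 0.016 m and z of cross_mid in the frame of bay_cross between 0.01 and 0.0165 m and value of joint cover above 0.2 m and contact force between the fingers and eyepiece below 0.1 N and contact force between the fingers and block below 0.1 N and contact force between the fingers and cross below 0.1 N), for 0.2 s.
At the end, for the whole second after the job is handed in: The cover is within 12 mm of fully shut; the eyepiece, block and cross each rest on the floor of the bay with their own outline (centre within 16 mm of the bay's middle line across it and 42 mm along it, upright within 0.12 rad), at rest (x of eyepiece_mid in the frame of bay_round between -0.042 and 0.042 m and y of eyepiece_mid in the frame of bay_round between -0.016 and 0.016 m and z of eyepiece_mid in the frame of bay_round between 0.018 and 0.0245 m and angle between each of eyepiece_mid, block_mid, cross_mid's own z axis and vertical below 0.12 rad and x of block_mid in the frame of bay_block between -0.042 and 0.042 m and y of block_mid in the frame of bay_block between -0.016 and 0.016 m and z of block_mid in the frame of bay_block between 0.012 and 0.0185 m and x of cross_mid in the frame of bay_cross between -0.042 and 0.042 m and y of cross_mid in the frame of bay_cross between -0.016 and 0.016 m and z of cross_mid in the frame of bay_cross between 0.01 and 0.0165 m and linear speed of each of eyepiece, block, cross below 0.02 m/s and value of joint cover below 0.012 m); the robot touches nothing.
It fails at once if a bystander on the bench is pushed away (more than 30 mm) (distance of any of vial, screwdriver, brush, specimen_box from where it was at the start of the episode above 0.03 m).
It fails at once if the ring is moved in its bay by more than 20 mm (distance of ring from where it was at the start of the episode above 0.02 m).
It fails at once if a part is dropped into its bay (faster than 0.6 m/s just above the floor) ((linear speed of eyepiece above 0.6 m/s and horizontal distance between eyepiece_mid and bay_round below 0.045 m and height (world z) of eyepiece_mid below 0.05 m) or (linear speed of block above 0.6 m/s and horizontal distance between block_mid and bay_block below 0.045 m and height (world z) of block_mid below 0.05 m) or (linear speed of cross above 0.6 m/s and horizontal distance between cross_mid and bay_cross below 0.045 m and height (world z) of cross_mid below 0.05 m)).
It also fails if it takes over 72 s, if anything falls off the work surface, if the arm or the gripper's body presses on something with over 40 N, if the wrist force passes 120 N, or if a joint passes its speed limit or range.

## Robot

A 7-joint arm with a two-finger parallel gripper is mounted at the origin on the work surface. World frame = base frame: x ahead of the robot, y to its left, z up, the work surface at z = 0. Lengths are in m, angles in degrees, forces in N, time in s.
With the tool pointing down it reaches from about 0.425 to 0.875 m from the base axis. Payload 4.7 kg.
Tool frame: the origin (TCP) lies at the very end of the fingers, on their centre line; the grasp point (between the pads) lies 19 mm behind it; z points along the fingers, y is the direction in which the jaws open and shut (so a half turn about z gives the same grasp; the last joint's range is limited). The gripper opens to 87 mm and grips with 3 to 60 N. Pads are 19 mm wide; open, the fingers measure 117 mm over their backs; the gripper's body (75 mm by 190 mm) begins 51 mm behind the grasp point.
Start: joints at [77.069, 18.392, -4.016, 83.108, 1.295, 78.541, -3.26], TCP at [0.154, -0.631, 0.223] pointing down, gripper open.
Joint ranges: [-163.93, 163.93], [-17.29, 119.83], [-79.2, 71.16], [3.27, 140.29], [-89.18, 269.18], [5.43, 117.66], [-154.24, 154.24]. Speed limits (degrees/s): [147.25, 147.25, 180, 180, 180, 180, 180].

## Interface

Orientations are given as [roll, pitch, yaw] about the fixed x, y, z axes, in that order (R = Rz(yaw) Ry(pitch) Rx(roll)).
In Python, from cell import monitor, imaging, ticket, spot_in, pinpoint gives the robot as it stands.
- The arm moves only by the tool servo_tool, never from a script. Its argument "targets" is a list of rows, each a list of 5 numbers: the opening in per cent of the stroke, from 0 (shut) to 100 (fully open), then the shift along the tool's x, y, z in m, then the turn about the tool's z in rad. In form: [[grip, dx, dy, dz, turn], ...]. A call has 1 to 5 rows; each row is the pose to reach, as a shift and turn from the pose commanded when the call began, along the tool's axes at that moment; what a row does not reach only later rows make up. A row lasts 1/8 s, in which the tool goes at most 62.5 mm and 10.7 degrees, less where a joint would pass 70% of its speed; a pose out of reach is approached as far as the arm can. A call with a gripper value outside its range is refused whole. The fingers move at their own pace and stop on an object; "grip_force" is the grip in N (left out, the last holds). Time passes only in rows, so rows that repeat a pose let the fingers close. It gives the time, the measured TCP pose, the force and the opening at its end, in the units of the state.
- monitor.get_obs(): the state, without advancing time (a new reading comes with each control period).
- imaging.read_camera(name): name is "scene" or "top" or "wrist"; returns a dict with "frame" (420x560x3 uint8, blue, green, red), "depth" (420x560 float32, m along the optical axis (not along the pixel's ray), 0 where there is no reading), "K" (3x3 intrinsics, pixels), "world_from_camera" (4x4, takes a point from camera to world coordinates). Camera axes: x right, y down, z forward; pixel columns grow to the right and rows downward; lengths in m; the calibration is good to about 2 mm. A picture is of the moment at which its call begins.
- ticket.sign_off(): hands the job in, once; it reports no verdict.
Trained networks look in the newest picture that a camera, given by its name, has taken for a name from the list of things; names that differ only in an ending like _2 or _b are one class to them, and where a whole thing is asked for, a point or a joint stands for the part that bears it (a point fixed in the world has none). Each returns a list of dicts, best first, with "confidence" (0 to 1); they miss things now and then, are a little off and sometimes report something else, mostly with a low value. They report only what shows in the picture. A call takes as long as a camera call. They do not tell look-alikes from the thing itself.
- spot_in(camera, label): "at" ([column, row] in pixels, amid what is visible of it).
- pinpoint(camera, label): "at" ([column, row] in pixels: a listed point, or the origin of a listed thing).
The state is a dict: "time_s": time; "qpos": joint angles; "joint_velocities": joint speeds; "effort": joint torques, N m; "tool_pos": TCP position; "tool_rot": TCP orientation; "force": force on the tool from outside, world axes, zero at the start; "wrist_torque": the same for the moment, N m; "grip_width": finger opening in m.
Only numpy, scipy, OpenCV 4.12 (cv2) and the standard library are available. Lean on these libraries where they do the work, as an engineer would, in place of code of your own. Each camera call takes 0.05 s, during which the arm holds its last target.

## Working session

There is one attempt and no reset: what is moved stays moved. The work goes in short steps, Python scripts to look and compute and a tool call to move; the robot and the scene stay as the last step left them, time stands still between calls to the robot, and variables do not carry over. Pictures are saved under pics/ and viewed, and the job is handed in when it is done.

Besides the shell and the picture viewer there is one more tool, called after "Emit:" by a JSON object that holds its "fn" and its "kwargs", one argument or row to a line. servo_tool: Moves the arm, as the interface text tells. Its arguments: {"type":"object","properties":{"targets":{"type":"array","items":{"type":"array","items":{"type":"number"}}},"grip_force":{"type":"number"}},"required":["targets"]}

```bash
mkdir -p pics; ls; cat > h.py <<'E'
import numpy as np, cv2
from cell import monitor, imaging, ticket, spot_in, pinpoint
def cam(n,fn=None):
    c=imaging.read_camera(n)
    if fn: cv2.imwrite('pics/'+fn,c['frame'])
    return c
def px(c,uv,z=None):
    K=c['K'];T=c['world_from_camera'];u,v=uv
    r=np.array([(u-K[0,2])/K[0,0],(v-K[1,2])/K[1,1],1.])
    o=T[:3,3];d=T[:3,:3]@r
    if z is None:
        dd=c['depth'][int(round(v)),int(round(u))]
        return o+d*dd
    return o+d*(z-o[2])/d[2]
def st():
    o=monitor.get_obs();print({k:np.round(o[k],4).tolist() for k in('time_s','tool_pos','tool_rot','force','grip_width','qpos')})
E
python3 - <<'E'
from h import *
st()
for n in('top','scene'):
    c=cam(n,n+'0.png')
    for l in('eyepiece_mid','block_mid','cross_mid','cover_grip','bay_round','bay_block','bay_cross','bay_ring','rack','vial','screwdriver','specimen_box','ring','brush'):
        r=pinpoint(n,l)
        print(n,l,[(np.round(x['at'],1).tolist(),round(x['confidence'],2)) for x in r[:3]])
print(c['world_from_camera'])
E
```

```text
pics
{'time_s': 0.0, 'tool_pos': [0.1542, -0.6309, 0.2215], 'tool_rot': [-179.8904, 0.0066, 13.7433], 'force': [-0.8585, 1.1247, 0.3183], 'grip_width': 0.0872, 'qpos': [77.0684, 18.4399, -4.0169, 83.1742, 1.2963, 78.5408, -3.2596]}
top eyepiece_mid [([324.8, 174.9], 0.47)]
top block_mid [([322.5, 241.3], 0.52), ([330.7, 216.9], 0.52), ([218.1, 179.7], 0.18)]
top cross_mid [([375.3, 239.9], 0.42)]
top cover_grip [([215.3, 174.9], 0.8)]
top bay_round []
top bay_block []
top bay_cross [([150.5, 261.9], 0.33)]
top bay_ring [([153.4, 264.0], 0.3), ([216.3, 181.7], 0.23)]
top rack [([217.8, 179.8], 0.58)]
top vial [([359.3, 204.1], 0.54)]
top screwdriver [([356.2, 136.1], 0.69)]
top specimen_box [([224.4, 275.9], 0.66)]
top ring []
top brush [([150.9, 262.6], 0.98)]
scene eyepiece_mid [([267.5, 300.6], 0.62)]
scene block_mid [([210.2, 284.1], 0.79), ([192.2, 260.0], 0.67), ([228.7, 236.8], 0.47)]
scene cross_mid [([142.0, 304.4], 0.61), ([269.3, 303.2], 0.58)]
scene cover_grip [([336.3, 200.9], 0.63)]
scene bay_round []
scene bay_block [([318.1, 243.4], 0.67)]
scene bay_cross []
scene bay_ring []
scene rack [([333.7, 224.3], 0.8)]
scene vial [([203.5, 322.5], 0.95), ([336.3, 222.2], 0.36)]
scene screwdriver [([295.3, 368.4], 0.91), ([336.9, 223.1], 0.59), ([201.5, 321.9], 0.31)]
scene specimen_box [([238.0, 192.6], 0.71)]
scene ring []
scene brush [([293.6, 162.9], 0.76)]
[[ 0.84896283  0.30702223 -0.43011564  0.94286819]
 [ 0.52819575 -0.46762209  0.70875865 -0.69004596]
 [ 0.01647308 -0.82889501 -0.55916161  0.61299335]
 [ 0.          0.          0.          1.        ]]
```

View pics/top0.png

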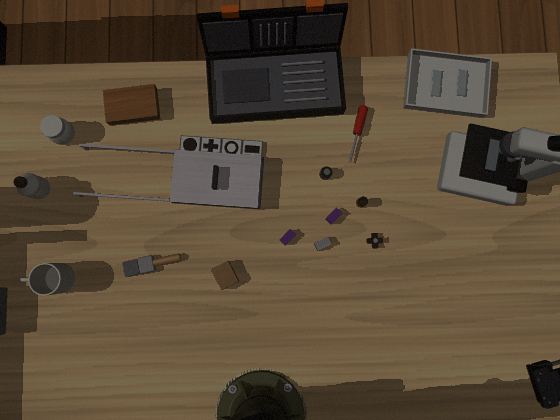

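View pics/scene0.png

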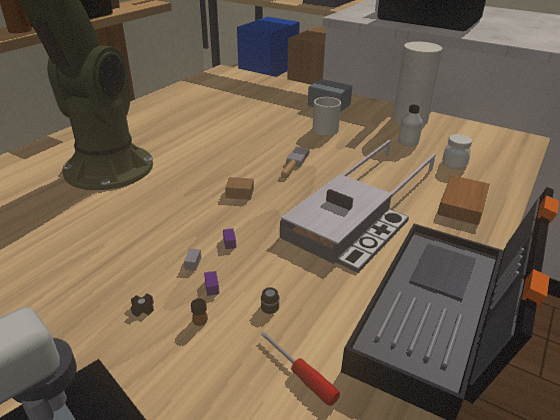

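```bash
python3 - <<'E'
from h import *
c=cam('top'); print(c['K'],c['world_from_camera'])
cv2.imwrite('pics/topz.png',cv2.resize(c['frame'][100:300,100:420],None,fx=2.5,fy=2.5,interpolation=cv2.INTER_CUBIC))
for n,uv,z in(('eye',(324.8,174.9),.017),('blk',(322.5,241.3),.011),('blk2',(330.7,216.9),.011),('cross',(375.3,239.9),.009),('grip',(215.3,174.9),.0645),('rack',(217.8,179.8),0),('vial',(359.3,204.1),0),('sd',(356,136),0),('box',(224.4,275.9),0),('brush',(151,263),0)): print(n,px(c,uv,z).round(4))
E
```

```text
[[484.9209343    0.         269.5882101 ]
 [  0.         484.9209343  205.39969807]
 [  0.           0.           1.        ]] [[-0.02560458 -0.99267938  0.11803414  0.38527635]
 [-0.99966978  0.02516813 -0.005187   -0.02802798]
 [ 0.00217833 -0.11812797 -0.99299599  1.29075243]
 [ 0.          0.          0.          1.        ]]
eye [ 0.6148 -0.1839  0.017 ]
blk [ 0.4386 -0.1717  0.011 ]
blk2 [ 0.5026 -0.1959  0.011 ]
cross [ 0.4388 -0.3114  0.009 ]
grip [0.6133 0.1028 0.0645]
rack [0.6117 0.1031 0.    ]
vial [ 0.5361 -0.2754  0.    ]
sd [ 0.7233 -0.2753  0.    ]
box [0.3547 0.089  0.    ]
brush [0.3935 0.2823 0.    ]
```

The top view shows the labels left to right (from +y to -y) as disc, cross, ring, rectangle. The steel block is at (322,243), with purple look-alikes at (289,237) and (335,216). The eyepiece is at (325,173), the cross at (376,240), the vial at (362,202) and the handle at (220,178). Next I'll refine these.

```bash
python3 - <<'E'
from h import *
for n in('top','scene'):
    c=cam(n); K=c['K'];T=c['world_from_camera']
    v,u=np.mgrid[0:420,0:560]; d=c['depth']
    P=np.stack([(u-K[0,2])/K[0,0]*d,(v-K[1,2])/K[1,1]*d,d],-1)@T[:3,:3].T+T[:3,3]
    P[d==0]=9
    def seg(lo,hi,box):
        m=(P[...,2]>lo)&(P[...,2]<hi)&(P[...,0]>box[0])&(P[...,0]<box[1])&(P[...,1]>box[2])&(P[...,1]<box[3])
        return P[m],c['frame'][m]
    def rect(name,lo,hi,box):
        q,f=seg(lo,hi,box)
        if len(q)<4: print(name,len(q));return
        r=cv2.minAreaRect(q[:,:2].astype(np.float32)); print(n,name,len(q),np.round(r[0],4),np.round(r[1],4),round(r[2],1),'mean',q.mean(0).round(4),f.mean(0).round(0))
    rect('cover',.045,.055,(.45,.8,-.1,.4))
    rect('handle',.066,.08,(.5,.75,0,.25))
    rect('eye',.025,.05,(.58,.65,-.25,-.14))
    rect('blkA',.016,.03,(.41,.47,-.21,-.14))
    rect('cross',.012,.03,(.40,.48,-.36,-.27))
    rect('rails',.038,.046,(.45,.8,.22,.6))
    rect('labels',.006,.014,(.66,.75,-.05,.25))
    rect('purple',.016,.03,(.47,.53,-.23,-.16))
    rect('purple2',.016,.03,(.42,.48,-.14,-.05))
c=cam('wrist','w0.png');print(c['world_from_camera'])
E
```

```text
top cover 4763 [0.6676 0.15  ] [0.4958 0.2715] 89.0 mean [0.62   0.104  0.0499] [93. 93. 98.]
top handle 117 [0.6075 0.1043] [0.0122 0.0593] 84.5 mean [0.6066 0.1039 0.0756] [24. 25. 28.]
top eye 104 [ 0.6207 -0.1863] [0.0264 0.0306] 42.0 mean [ 0.6194 -0.1851  0.0332] [33. 36. 39.]
top blkA 128 [ 0.4329 -0.1699] [0.0209 0.0396] 24.9 mean [ 0.4329 -0.1698  0.0222] [77. 78. 82.]
top cross 137 [ 0.438  -0.3081] [0.0346 0.0342] 49.3 mean [ 0.4382 -0.3075  0.0179] [25. 29. 35.]
top rails 512 [0.6828 0.3981] [0.3676 0.2429] 87.0 mean [0.6566 0.3727 0.0425] [73. 77. 85.]
top labels 1000 [0.7091 0.0998] [0.086  0.2953] 1.3 mean [0.7052 0.0921 0.0107] [66. 70. 73.]
top purple 128 [ 0.5047 -0.2023] [0.0218 0.0396] 46.8 mean [ 0.5049 -0.2021  0.022 ] [67. 31. 57.]
top purple2 125 [ 0.4518 -0.0794] [0.0204 0.0393] 43.3 mean [ 0.452  -0.0792  0.0221] [68. 31. 58.]
scene cover 4369 [0.6633 0.1493] [0.4964 0.2741] 89.9 mean [0.6316 0.0853 0.0504] [139. 139. 147.]
scene handle 191 [0.6062 0.0998] [0.0144 0.0596] 85.0 mean [0.6071 0.0979 0.0736] [52. 56. 61.]
scene eye 248 [ 0.6198 -0.1905] [0.0296 
[... 232 characters left out ...]
3137  0.0185] [48. 58. 67.]
scene rails 472 [0.6835 0.3993] [0.3575 0.2434] 86.2 mean [0.6488 0.3939 0.0428] [104. 108. 115.]
scene labels 1614 [0.6972 0.0907] [0.2347 0.0538] 84.6 mean [0.6974 0.0779 0.0119] [105. 110. 114.]
scene purple 223 [ 0.5037 -0.2063] [0.0218 0.0414] 45.4 mean [ 0.5058 -0.2084  0.0228] [100.  60.  94.]
scene purple2 163 [ 0.4513 -0.0833] [0.0219 0.0435] 44.4 mean [ 0.4533 -0.0856  0.0227] [99. 61. 94.]
[[ 2.38033452e-01 -9.32538816e-01 -2.71498493e-01  2.28563708e-01]
 [-9.71256910e-01 -2.28630623e-01 -6.62423733e-02 -6.12703487e-01]
 [-2.99285380e-04  2.79462688e-01 -9.60156506e-01  3.85504201e-01]
 [ 0.00000000e+00  0.00000000e+00  0.00000000e+00  1.00000000e+00]]
```

View pics/topz.png

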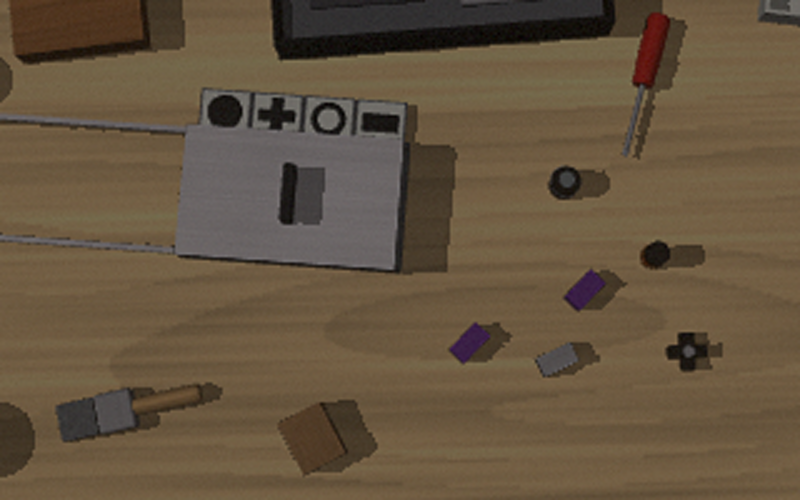

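```bash
cat >> h.py <<'E'
def plan(x,y,z,yaw=None):
    o=monitor.get_obs();p=np.array(o['tool_pos']);w=np.radians(o['tool_rot'][2])
    d=np.array([x,y,z])-p
    t=0 if yaw is None else -((yaw-np.degrees(w)+90)%180-90)
    print('t',round(o['time_s'],2),'pos',p.round(4),'yaw',round(np.degrees(w),2),'w',round(o['grip_width'],4),'-> d',[round(float(a),4) for a in(d[0]*np.cos(w)+d[1]*np.sin(w),d[0]*np.sin(w)-d[1]*np.cos(w),-d[2],np.radians(t))],'dist',np.linalg.norm(d).round(3),'deg',round(t,1))
E
python3 -c "
from h import *
plan(.42,-.22,.25,-5.3)
plan(.606,.102,.16,-5.3)"
```

```text
t 1.7 pos [ 0.1543 -0.6314  0.2226] yaw 13.74 w 0.0869 -> d [0.3558, -0.3365, -0.0274, 0.3323] dist 0.491 deg 19.0
t 1.7 pos [ 0.1543 -0.6314  0.2226] yaw 13.74 w 0.0869 -> d [0.6129, -0.6051, 0.0626, 0.3323] dist 0.864 deg 19.0
```

Emit:
{"fn": "servo_tool", "kwargs": {
  "targets": [
    [100,0.356,-0.336,-0.027,0.33],
    [100,0.356,-0.336,-0.027,0.33],
    [100,0.356,-0.336,-0.027,0.33],
    [100,0.356,-0.336,-0.027,0.33],
    [100,0.356,-0.336,-0.027,0.33]
  ]
}}

```text
time_s: 2.33
tool_pos: [0.3249, -0.3677, 0.2402]
tool_rot: [179.9, -0.0, -5.2]
force: [1.8, -1.0, 0.5]
grip_width: 0.0869
```

```bash
python3 -c "
from h import *
plan(.42,-.22,.25,-5.3)"
```

```text
t 2.33 pos [ 0.3249 -0.3677  0.2402] yaw -5.17 w 0.0869 -> d [0.0814, -0.1557, -0.0098, 0.0023] dist 0.176 deg 0.1
```

Emit:
{"fn": "servo_tool", "kwargs": {
  "targets": [
    [100,0.07,-0.14,-0.01,0],
    [100,0.07,-0.14,-0.01,0],
    [100,0.07,-0.14,-0.01,0],
    [100,0.07,-0.14,-0.01,0]
  ]
}}

```text
time_s: 2.82
tool_pos: [0.4079, -0.2337, 0.2504]
tool_rot: [180.0, -0.1, -4.8]
force: [-0.7, -0.1, -0.7]
grip_width: 0.0867
```

```bash
cat >> h.py <<'E'
def cloud(c):
    K=c['K'];T=c['world_from_camera'];v,u=np.mgrid[0:420,0:560]; d=c['depth']
    P=np.stack([(u-K[0,2])/K[0,0]*d,(v-K[1,2])/K[1,1]*d,d],-1)@T[:3,:3].T+T[:3,3]
    P[d==0]=9
    return P
def rect(P,c,name,lo,hi,box):
    m=(P[...,2]>lo)&(P[...,2]<hi)&(P[...,0]>box[0])&(P[...,0]<box[1])&(P[...,1]>box[2])&(P[...,1]<box[3])
    q=P[m]
    if len(q)<5: print(name,len(q));return
    r=cv2.minAreaRect(q[:,:2].astype(np.float32)); print(name,len(q),np.round(r[0],4),np.round(r[1],4),round(r[2],1),'mean',q.mean(0).round(4),'top',np.percentile(q[:,2],98).round(4),c['frame'][m].mean(0).round(0))
E
python3 - <<'E'
from h import *
plan(.606,.102,.16,-5.3)
c=cam('wrist','w1.png');P=cloud(c)
rect(P,c,'blk',.016,.03,(.41,.47,-.21,-.14))
rect(P,c,'cross',.012,.03,(.40,.48,-.36,-.27))
rect(P,c,'eye',.025,.05,(.58,.65,-.25,-.14))
rect(P,c,'table',-.02,.005,(.3,.65,-.4,.14))
E
```

```text
t 2.83 pos [ 0.4079 -0.2337  0.2504] yaw -4.83 w 0.0867 -> d [0.1692, -0.3512, 0.0904, 0.0083] dist 0.4 deg 0.5
blk 620 [ 0.4316 -0.1729] [0.0221 0.04  ] 24.3 mean [ 0.4319 -0.1733  0.0225] top 0.0243 [118. 120. 127.]
cross 663 [ 0.4368 -0.3107] [0.0359 0.0361] 45.6 mean [ 0.4373 -0.3103  0.0183] top 0.0203 [38. 47. 55.]
eye 0
table 89299 [ 0.46   -0.1305] [0.5402 0.3206] 89.8 mean [ 0.4645 -0.1627  0.0007] top 0.0025 [ 95. 145. 179.]
```

View pics/w1.png

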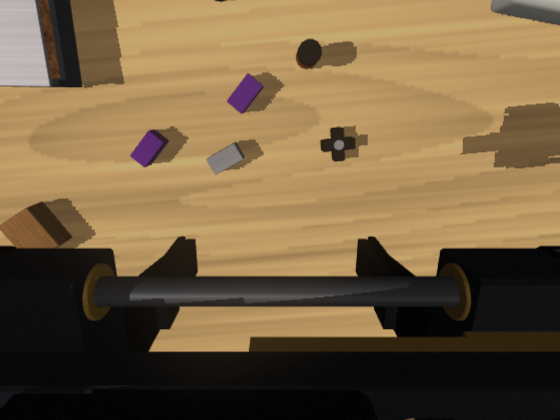

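The wrist view shows the steel block at (225,158) and the cross at (339,144). Both agree with the top-camera fits. On to the handle.

Emit:
{"fn": "servo_tool", "kwargs": {
  "targets": [
    [100,0.15,-0.35,0.08,0.008],
    [100,0.15,-0.35,0.08,0.008],
    [100,0.15,-0.35,0.08,0.008],
    [100,0.15,-0.35,0.08,0.008],
    [100,0.15,-0.35,0.08,0.008]
  ]
}}

```text
time_s: 3.5
tool_pos: [0.5525, 0.0316, 0.185]
tool_rot: [179.9, -0.0, -5.9]
force: [0.6, -1.5, 0.1]
grip_width: 0.0873
```

Emit:
{"fn": "servo_tool", "kwargs": {
  "targets": [
    [100,0,-0.02,0.01,0],
    [100,0,-0.02,0.01,0]
  ]
}}

```text
time_s: 3.75
tool_pos: [0.5529, 0.0527, 0.1742]
tool_rot: [-180.0, 0.2, -5.5]
force: [-0.6, -0.6, 0.1]
grip_width: 0.087
```

```bash
python3 - <<'E'
from h import *
plan(.606,.102,.16,-5.3)
c=cam('wrist','w2.png');P=cloud(c)
rect(P,c,'handle',.066,.08,(.5,.75,0,.25))
rect(P,c,'labels',.006,.014,(.66,.75,-.05,.25))
rect(P,c,'cover',.047,.053,(.45,.8,-.1,.3))
E
```

```text
t 3.75 pos [0.5529 0.0527 0.1742] yaw -5.55 w 0.087 -> d [0.0481, -0.0542, 0.0142, -0.0043] dist 0.074 deg -0.2
handle 1269 [0.6067 0.102 ] [0.0126 0.0592] 84.6 mean [0.6078 0.101  0.0753] top 0.0775 [38. 38. 40.]
labels 12949 [0.7021 0.0909] [0.2238 0.0431] 84.5 mean [0.7023 0.0909 0.0115] top 0.0133 [111. 117. 119.]
cover 40731 [0.6067 0.1021] [0.2287 0.1376] 84.5 mean [0.6118 0.1013 0.0502] top 0.0516 [170. 170. 178.]
```

View pics/w2.png

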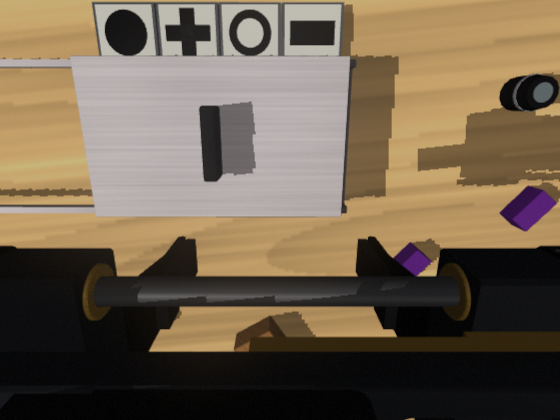

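Emit:
{"fn": "servo_tool", "kwargs": {
  "targets": [
    [100,0.0488,-0.0542,0.05,0],
    [100,0.0488,-0.0542,0.06,0],
    [100,0.0488,-0.0542,0.117,0],
    [100,0.0488,-0.0542,0.117,0]
  ],
  "grip_force": 25
}}

```text
time_s: 4.3
tool_pos: [0.6042, 0.0973, 0.0544]
tool_rot: [179.8, 0.5, -5.8]
force: [-0.5, -1.1, 0.3]
grip_width: 0.0869
```

```bash
python3 - <<'E'
from h import *
plan(.6067,.102,.057,-5.4)
E
```

```text
t 4.3 pos [0.6042 0.0973 0.0544] yaw -5.84 w 0.0869 -> d [0.002, -0.0049, -0.0026, -0.0076] dist 0.006 deg -0.4
```

Emit:
{"fn": "servo_tool", "kwargs": {
  "targets": [
    [0,0.002,-0.003,-0.003,-0.006],
    [0,0.002,-0.003,-0.003,-0.006],
    [0,0.002,-0.003,-0.003,-0.006],
    [0,0.002,-0.003,-0.003,-0.006]
  ]
}}

```text
time_s: 4.8
tool_pos: [0.6101, 0.1044, 0.0624]
tool_rot: [180.0, -0.1, -5.3]
force: [-0.4, -0.5, 0.3]
grip_width: 0.0548
```

Emit:
{"fn": "servo_tool", "kwargs": {
  "targets": [
    [0,0,0,0,0],
    [0,0,0,0,0]
  ]
}}

```text
time_s: 5.05
tool_pos: [0.6096, 0.1046, 0.0615]
tool_rot: [180.0, 0.0, -5.3]
force: [-0.1, 0.6, 0.7]
grip_width: 0.0348
```

```bash
python3 - <<'E'
from h import *
plan(.6067+.0958*.26,.102+.9954*.26,.057,-5.4)
E
```

```text
t 5.05 pos [0.6096 0.1046 0.0615] yaw -5.28 w 0.0348 -> d [-0.0016, -0.2572, 0.0045, 0.0021] dist 0.257 deg 0.1
```

Emit:
{"fn": "servo_tool", "kwargs": {
  "targets": [
    [0,0,0,0.004,0],
    [0,0,0,0.004,0],
    [0,0,0,0.004,0]
  ]
}}

```text
time_s: 5.42
tool_pos: [0.6091, 0.1038, 0.0567]
tool_rot: [179.9, 0.1, -5.3]
force: [-0.3, -0.9, -2.6]
grip_width: 0.0118
```

Emit:
{"fn": "servo_tool", "kwargs": {
  "targets": [
    [0,0,-0.03,0,0],
    [0,0,-0.07,0,0],
    [0,0,-0.11,0,0],
    [0,0,-0.15,0,0],
    [0,0,-0.19,0,0]
  ]
}}

```text
time_s: 6.05
tool_pos: [0.6276, 0.2929, 0.0568]
tool_rot: [179.8, 0.0, -5.4]
force: [1.3, -2.9, -1.1]
grip_width: 0.0118
```

```bash
python3 - <<'E'
from h import *
st()
plan(.6067+.0958*.256,.102+.9954*.256,.059,-5.4)
E
```

```text
{'time_s': 6.05, 'tool_pos': [0.6276, 0.2929, 0.0568], 'tool_rot': [179.8414, 0.0133, -5.3805], 'force': [1.2662, -2.9052, -1.0688], 'grip_width': 0.0118, 'qpos': [0.7619, 36.0558, -39.6402, 85.3615, 24.1268, 67.3979, -138.2423]}
t 6.05 pos [0.6276 0.2929 0.0568] yaw -5.38 w 0.0118 -> d [-0.0024, -0.064, -0.0022, 0.0003] dist 0.064 deg 0.0
```

Emit:
{"fn": "servo_tool", "kwargs": {
  "targets": [
    [0,-0.001,-0.02,0,0],
    [0,-0.001,-0.04,0,0],
    [0,-0.002,-0.054,0,0],
    [0,-0.002,-0.054,0,0],
    [0,-0.002,-0.054,0,0]
  ]
}}

```text
time_s: 6.68
tool_pos: [0.6329, 0.3477, 0.0568]
tool_rot: [-179.9, -0.2, -5.4]
force: [8.3, 1.2, -8.0]
grip_width: 0.0119
```

Emit:
{"fn": "servo_tool", "kwargs": {
  "targets": [
    [60,0,0,0,0],
    [60,0,0,0,0],
    [60,0,0,-0.04,0],
    [60,0,0,-0.09,0]
  ]
}}

```text
time_s: 7.18
tool_pos: [0.6286, 0.3478, 0.1473]
tool_rot: [179.9, 0.2, -5.2]
force: [0.4, -0.3, -0.2]
grip_width: 0.0438
```

```bash
python3 - <<'E'
from h import *
st()
plan(.6198,-.187,.15,-5.4)
c=cam('top','t3.png');P=cloud(c)
rect(P,c,'handle',.066,.08,(.5,.75,.22,.45))
rect(P,c,'eye',.025,.05,(.58,.65,-.25,-.14))
cv2.imwrite('pics/t3z.png',cv2.resize(c['frame'][100:300,50:370],None,fx=2.5,fy=2.5,interpolation=cv2.INTER_CUBIC))
for l in('rack','bay_round','bay_cross','bay_block','bay_ring','ring'):
   print(l,[(np.round(px(c,x['at'],0),4),round(x['confidence'],2)) for x in pinpoint('top',l)])
E
```

```text
{'time_s': 7.175, 'tool_pos': [0.6286, 0.3478, 0.1473], 'tool_rot': [179.9315, 0.1841, -5.2219], 'force': [0.3547, -0.3154, -0.1966], 'grip_width': 0.0438, 'qpos': [-4.0194, 34.9364, -41.0585, 75.9795, 22.5829, 77.4418, -140.0117]}
t 7.17 pos [0.6286 0.3478 0.1473] yaw -5.22 w 0.0438 -> d [0.0399, 0.5334, -0.0027, 0.0031] dist 0.535 deg 0.2
handle 0
eye 106 [ 0.6194 -0.1868] [0.0285 0.0312] 61.4 mean [ 0.6195 -0.1854  0.0332] top 0.0394 [36. 41. 43.]
rack [(array([ 0.6204, -0.1948,  0.    ]), 0.24)]
bay_round [(array([0.6114, 0.1882, 0.    ]), 0.97)]
bay_cross [(array([0.61  , 0.1198, 0.    ]), 0.92)]
bay_block [(array([0.5953, 0.0155, 0.    ]), 0.84)]
bay_ring [(array([0.606 , 0.0721, 0.    ]), 0.75)]
ring [(array([0.5993, 0.0766, 0.    ]), 0.53), (array([0.6121, 0.1292, 0.    ]), 0.16)]
```

View pics/t3z.png

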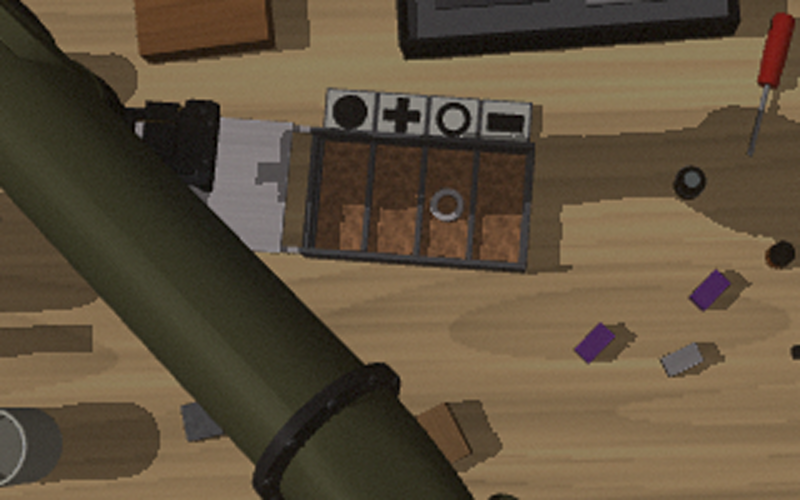

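The cover is open and the bays show, left to right, round, cross, ring (with the ring in it) and block. Next is the eyepiece, with the jaws turned along the rack's x.

Emit:
{"fn": "servo_tool", "kwargs": {
  "targets": [
    [65,0.04,0.535,-0.06,-1.567],
    [65,0.04,0.535,-0.06,-1.567],
    [65,0.04,0.535,-0.06,-1.567],
    [65,0.04,0.535,-0.06,-1.567],
    [65,0.04,0.535,-0.06,-1.567]
  ]
}}

```text
time_s: 8.15
tool_pos: [0.624, 0.0393, 0.1806]
tool_rot: [-179.9, 0.1, 48.0]
force: [0.7, -0.8, -0.6]
grip_width: 0.0563
```

```bash
python3 - <<'E'
from h import *
c=cam('wrist','w4.png');P=cloud(c)
np.savez('w4.npz',P=P,f=c['frame'])
plan(.62,-.189,.15,84.6)
E
```

```text
t 8.2 pos [0.6252 0.0264 0.1807] yaw 47.77 w 0.0567 -> d [-0.163, 0.1409, 0.0307, -0.6428] dist 0.218 deg -36.8
```

View pics/w4.png

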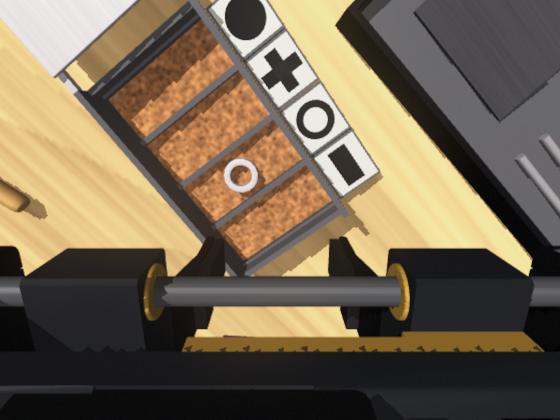

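```bash
python3 - <<'E'
import numpy as np
P=np.load('w4.npz')['P']
o=np.array([.6065,.100]);a=np.radians(-5.5)
ex=np.array([np.cos(a),np.sin(a)]);ey=np.array([-np.sin(a),np.cos(a)])
X=(P[...,:2]-o)@ex;Y=(P[...,:2]-o)@ey;Z=P[...,2]
m=(abs(X)<.055)&(abs(Y)<.13)
for xl,xh in((-.05,-.02),(-.02,.02),(.02,.05)):
    mm=m&(X>xl)&(X<xh)
    row=[]
    for yc in(-.112,-.056,0,.056,.112):
        q=mm&(abs(Y-yc)<.012)&(Z>.0095)&(Z<.0145)
        row.append((int(q.sum()),round(float(np.median(Y[q])) if q.any() else 9,4),round(float(Y[q].min()),4) if q.any() else 0,round(float(Y[q].max()),4)if q.any() else 0))
    print(row)
f=m&(abs(Y-.028)<.01)&(abs(X)<.03);print('floor',np.median(Z[f]))
q=(abs(Y)<.1)&(abs(X-.064)<.02)&(Z>.040)&(Z<.047);print('far rail',np.median(X[q]),X[q].min(),X[q].max())
q=(abs(Y)<.1)&(abs(X+.064)<.02)&(Z>.040)&(Z<.047);print('near rail',np.median(X[q]),X[q].min(),X[q].max())
E
```

```text
[(106, -0.1099, -0.112, -0.1082), (157, -0.0554, -0.0586, -0.0525), (168, 0.0005, -0.0025, 0.0034), (200, 0.0562, 0.0533, 0.0594), (163, 0.1109, 0.1088, 0.1132)]
[(146, -0.1099, -0.1121, -0.1081), (235, -0.0553, -0.0587, -0.0442), (249, 0.0002, -0.012, 0.0034), (285, 0.0562, 0.0532, 0.0596), (231, 0.1107, 0.1088, 0.113)]
[(120, -0.11, -0.1121, -0.1078), (183, -0.0554, -0.0588, -0.0524), (185, 0.0004, -0.0026, 0.0034), (223, 0.0561, 0.0532, 0.0596), (181, 0.1107, 0.1087, 0.113)]
floor 0.004653194314221398
far rail 0.06388379859066307 0.060796599981896654 0.06691220350318655
near rail -0.0630549926367453 -0.06782835951108315 -0.06010331810415249
```

Emit:
{"fn": "servo_tool", "kwargs": {
  "targets": [
    [65,-0.15,0.14,0.03,-0.643],
    [65,-0.15,0.14,0.03,-0.643],
    [65,-0.15,0.14,0.03,-0.643],
    [65,-0.15,0.14,0.03,-0.643],
    [65,-0.15,0.14,0.03,-0.643]
  ]
}}

```text
time_s: 8.82
tool_pos: [0.6263, -0.1659, 0.1497]
tool_rot: [-179.8, -0.1, 84.2]
force: [0.4, 1.1, -0.3]
grip_width: 0.0563
```

```bash
python3 - <<'E'
from h import *
c=cam('wrist','w5.png');P=cloud(c)
rect(P,c,'eye',.025,.05,(.58,.66,-.25,-.14))
rect(P,c,'eyetop',.032,.05,(.58,.66,-.25,-.14))
plan(.62,-.189,.10,84.6)
E
```

```text
eye 860 [ 0.6198 -0.1865] [0.0296 0.0289] 50.6 mean [ 0.6201 -0.1857  0.0333] top 0.0361 [57. 64. 69.]
eyetop 703 [ 0.6199 -0.1877] [0.0272 0.0275] 11.5 mean [ 0.6199 -0.1874  0.0347] top 0.0361 [62. 68. 72.]
t 8.88 pos [ 0.6268 -0.1631  0.1506] yaw 84.36 w 0.0564 -> d [-0.0265, -0.0043, 0.0506, -0.0042] dist 0.057 deg -0.2
```

View pics/w5.png

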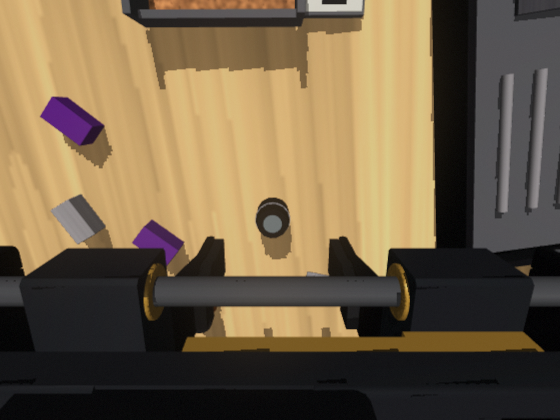

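The eyepiece is at (272,220) in the wrist view, which puts it at (0.620,-0.188). Moving over it and descending.

Emit:
{"fn": "servo_tool", "kwargs": {
  "targets": [
    [65,-0.025,-0.0043,0.04,-0.004],
    [65,-0.025,-0.0043,0.09,-0.004],
    [65,-0.025,-0.0043,0.09,-0.004],
    [65,-0.025,-0.0043,0.09,-0.004]
  ]
}}

```text
time_s: 9.38
tool_pos: [0.6223, -0.1856, 0.0638]
tool_rot: [179.9, -0.0, 84.9]
force: [1.0, 0.1, 0.1]
grip_width: 0.0565
```

```bash
python3 - <<'E'
from h import *
plan(.6199,-.1876,.006,84.6)
E
```

```text
t 9.38 pos [ 0.6223 -0.1856  0.0638] yaw 84.89 w 0.0565 -> d [-0.0022, -0.0022, 0.0578, 0.005] dist 0.058 deg 0.3
```

Emit:
{"fn": "servo_tool", "kwargs": {
  "targets": [
    [65,-0.002,-0.002,0.04,0.004],
    [65,-0.002,-0.002,0.057,0.004],
    [65,-0.002,-0.002,0.057,0.004],
    [0,-0.002,-0.002,0.057,0.004],
    [0,-0.002,-0.002,0.057,0.004]
  ],
  "grip_force": 20
}}

```text
time_s: 10.0
tool_pos: [0.6197, -0.1899, 0.0063]
tool_rot: [179.9, 0.0, 84.5]
force: [-0.8, 0.0, 0.4]
grip_width: 0.0441
```

Emit:
{"fn": "servo_tool", "kwargs": {
  "targets": [
    [0,0,0,0,0],
    [0,0,0,0,0]
  ]
}}

```text
time_s: 10.25
tool_pos: [0.6191, -0.1901, 0.0055]
tool_rot: [179.9, 0.0, 84.5]
force: [-0.1, 0.3, 2.5]
grip_width: 0.0314
```

Emit:
{"fn": "servo_tool", "kwargs": {
  "targets": [
    [0,0,0,-0.05,0],
    [0,0,0,-0.1,0],
    [0,0,0,-0.1,0]
  ]
}}

```text
time_s: 10.62
tool_pos: [0.6216, -0.19, 0.1094]
tool_rot: [179.6, 0.1, 84.5]
force: [0.2, 0.2, -1.5]
grip_width: 0.0313
```

```bash
python3 - <<'E'
from h import *
plan(.6148,.1839,.10,84.5)
E
```

```text
t 10.62 pos [ 0.6216 -0.19    0.1094] yaw 84.52 w 0.0313 -> d [0.3715, -0.0425, 0.0094, 0.0003] dist 0.374 deg 0.0
```

Emit:
{"fn": "servo_tool", "kwargs": {
  "targets": [
    [0,0.06,-0.007,0,0],
    [0,0.12,-0.014,0,0],
    [0,0.18,-0.021,0,0],
    [0,0.24,-0.028,0,0],
    [0,0.3,-0.035,0,0]
  ]
}}

```text
time_s: 11.25
tool_pos: [0.6115, 0.1132, 0.1035]
tool_rot: [-179.9, 0.1, 84.5]
force: [0.8, 0.2, -1.2]
grip_width: 0.0318
```

Emit:
{"fn": "servo_tool", "kwargs": {
  "targets": [
    [0,0.05,-0.006,0,0],
    [0,0.072,-0.008,0.005,0],
    [0,0.072,-0.008,0.005,0],
    [0,0.072,-0.008,0.005,0]
  ]
}}

```text
time_s: 11.75
tool_pos: [0.6115, 0.1823, 0.0989]
tool_rot: [-179.9, 0.1, 84.4]
force: [-0.1, -0.1, -1.5]
grip_width: 0.0314
```

```bash
python3 - <<'E'
from h import *
plan(.6148,.1839,.0105,84.5)
c=cam('wrist','w6.png')
E
```

```text
t 11.75 pos [0.6115 0.1823 0.0989] yaw 84.42 w 0.0314 -> d [0.0019, 0.0032, 0.0884, -0.0014] dist 0.088 deg -0.1
```

View pics/w6.png

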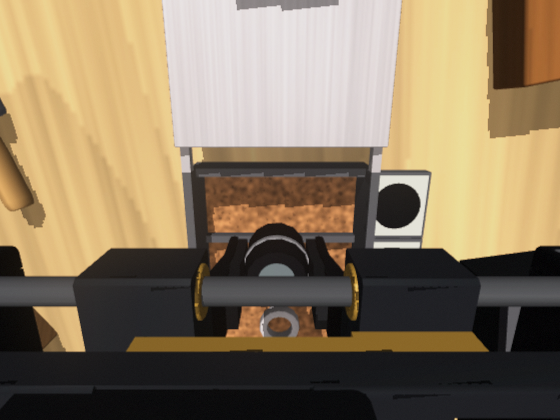

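The eyepiece is upright in the jaws at about (277,255), in line with the disc label. Lowering it gently.

Emit:
{"fn": "servo_tool", "kwargs": {
  "targets": [
    [0,0.002,0.003,0.03,0],
    [0,0.002,0.003,0.055,0],
    [0,0.002,0.003,0.075,0],
    [0,0.002,0.003,0.084,0],
    [0,0.002,0.003,0.088,0]
  ]
}}

```text
time_s: 12.42
tool_pos: [0.6147, 0.1858, 0.0116]
tool_rot: [180.0, -0.0, 84.5]
force: [-0.3, 0.1, -0.9]
grip_width: 0.0308
```

Emit:
{"fn": "servo_tool", "kwargs": {
  "targets": [
    [0,0,0,0.001,0],
    [0,0,0,0.001,0]
  ]
}}

```text
time_s: 12.68
tool_pos: [0.615, 0.1865, 0.0115]
tool_rot: [179.9, -0.0, 84.5]
force: [-0.5, -0.2, -0.8]
grip_width: 0.0315
```

Emit:
{"fn": "servo_tool", "kwargs": {
  "targets": [
    [0,0,0,0.001,0],
    [0,0,0,0.002,0],
    [0,0,0,0.002,0]
  ]
}}

```text
time_s: 13.05
tool_pos: [0.6148, 0.1863, 0.0094]
tool_rot: [180.0, 0.0, 84.5]
force: [-1.4, -1.0, 4.3]
grip_width: 0.0315
```

Emit:
{"fn": "servo_tool", "kwargs": {
  "targets": [
    [65,0,0,0,0],
    [65,0,0,0,0],
    [65,0,0,0,0],
    [65,0,0,-0.05,0],
    [65,0,0,-0.11,0]
  ]
}}

```text
time_s: 13.68
tool_pos: [0.6135, 0.1857, 0.1185]
tool_rot: [-179.8, 0.0, 84.5]
force: [1.1, 0.5, 0.8]
grip_width: 0.0564
```

```bash
python3 - <<'E'
from h import *
st()
plan(.437,-.311,.15,90.6)
c=cam('wrist','w7.png');P=cloud(c);rect(P,c,'eyetop',.034,.05,(.58,.66,.15,.22))
E
```

```text
{'time_s': 13.675, 'tool_pos': [0.6135, 0.1857, 0.1185], 'tool_rot': [-179.8264, 0.0394, 84.5259], 'force': [1.0871, 0.4531, 0.8088], 'grip_width': 0.0564, 'qpos': [22.341, 32.3648, -56.3569, 90.0718, 27.7308, 72.8373, -43.7993]}
t 13.68 pos [0.6135 0.1857 0.1185] yaw 84.53 w 0.0564 -> d [-0.5112, -0.1284, -0.0315, -0.106] dist 0.528 deg -6.1
eyetop 977 [0.6146 0.1883] [0.028  0.0266] 86.2 mean [0.6148 0.1891 0.0386] top 0.0401 [61. 61. 63.]
```

View pics/w7.png

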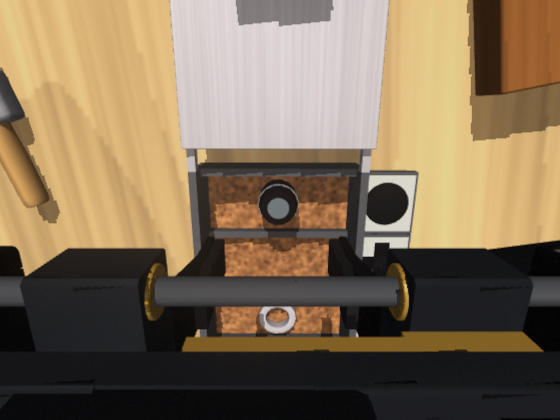

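The eyepiece stands upright in its bay, about 3–4 mm off the middle line. Next the cross.

Emit:
{"fn": "servo_tool", "kwargs": {
  "targets": [
    [70,-0.511,-0.128,-0.032,-0.106],
    [70,-0.511,-0.128,-0.032,-0.106],
    [70,-0.511,-0.128,-0.032,-0.106],
    [70,-0.511,-0.128,-0.032,-0.106],
    [70,-0.511,-0.128,-0.032,-0.106]
  ]
}}

```text
time_s: 14.35
tool_pos: [0.5093, -0.1097, 0.1377]
tool_rot: [180.0, 0.0, 90.6]
force: [1.4, -0.3, -0.3]
grip_width: 0.0607
```

```bash
python3 - <<'E'
from h import *
plan(.437,-.311,.15,90.6)
E
```

```text
t 14.35 pos [ 0.5093 -0.1097  0.1377] yaw 90.6 w 0.0607 -> d [-0.2005, -0.0744, -0.0123, -0.0001] dist 0.214 deg -0.0
```

Emit:
{"fn": "servo_tool", "kwargs": {
  "targets": [
    [70,-0.165,-0.072,-0.012,0],
    [70,-0.165,-0.072,-0.012,0],
    [70,-0.165,-0.072,-0.012,0],
    [70,-0.165,-0.072,-0.012,0],
    [70,-0.165,-0.072,-0.012,0]
  ]
}}

```text
time_s: 14.98
tool_pos: [0.4401, -0.2729, 0.1496]
tool_rot: [180.0, -0.0, 90.6]
force: [0.4, 1.0, -0.5]
grip_width: 0.0609
```

```bash
python3 - <<'E'
from h import *
plan(.437,-.311,.06,90.6)
c=cam('wrist','w8.png');P=cloud(c)
rect(P,c,'cross',.013,.03,(.40,.48,-.36,-.27))
rect(P,c,'blk',.016,.03,(.41,.47,-.21,-.14))
E
```

```text
t 14.97 pos [ 0.4401 -0.2729  0.1496] yaw 90.59 w 0.0609 -> d [-0.0381, -0.0035, 0.0896, -0.0002] dist 0.097 deg -0.0
cross 945 [ 0.4365 -0.3096] [0.0357 0.0356] 45.9 mean [ 0.4364 -0.3086  0.0183] top 0.0201 [39. 47. 55.]
blk 1338 [ 0.4312 -0.1719] [0.0219 0.0402] 24.1 mean [ 0.4312 -0.1717  0.0227] top 0.0241 [130. 132. 139.]
```

View pics/w8.png

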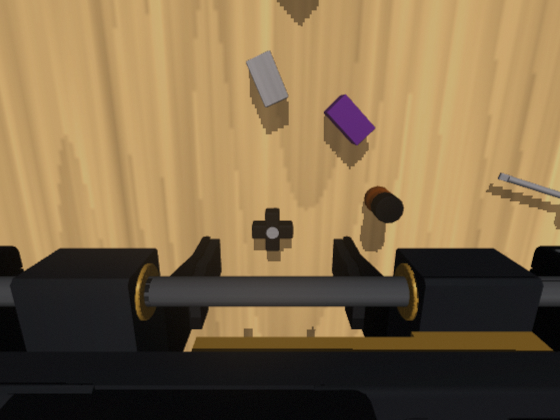

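Emit:
{"fn": "servo_tool", "kwargs": {
  "targets": [
    [70,-0.037,-0.0035,0.04,0],
    [70,-0.037,-0.0035,0.08,0],
    [70,-0.037,-0.0035,0.1,0],
    [70,-0.037,-0.0035,0.1,0]
  ]
}}

```text
time_s: 15.52
tool_pos: [0.437, -0.3083, 0.0489]
tool_rot: [-179.9, -0.1, 90.8]
force: [0.3, -1.0, 0.4]
grip_width: 0.0613
```

```bash
python3 - <<'E'
from h import *
plan(.4365,-.310,.004,90.6)
E
```

```text
t 15.53 pos [ 0.437  -0.3083  0.0489] yaw 90.78 w 0.0613 -> d [-0.0017, -0.0005, 0.0449, 0.0031] dist 0.045 deg 0.2
```

Emit:
{"fn": "servo_tool", "kwargs": {
  "targets": [
    [70,0,-0.0005,0.035,0],
    [70,0,-0.0005,0.044,0],
    [70,0,-0.0005,0.044,0],
    [0,0,-0.0005,0.044,0],
    [0,0,-0.0005,0.044,0]
  ]
}}

```text
time_s: 16.15
tool_pos: [0.4369, -0.3111, 0.0068]
tool_rot: [179.9, 0.1, 90.6]
force: [-0.7, 0.4, -0.1]
grip_width: 0.0481
```

Emit:
{"fn": "servo_tool", "kwargs": {
  "targets": [
    [0,0,0,0,0],
    [0,0,0,0,0]
  ]
}}

```text
time_s: 16.4
tool_pos: [0.4366, -0.3109, 0.0063]
tool_rot: [180.0, 0.0, 90.6]
force: [-0.0, 0.3, 2.6]
grip_width: 0.0391
```

Emit:
{"fn": "servo_tool", "kwargs": {
  "targets": [
    [0,0,0,-0.06,0],
    [0,0,0,-0.11,0],
    [0,0,0,-0.11,0]
  ]
}}

```text
time_s: 16.77
tool_pos: [0.4388, -0.312, 0.1194]
tool_rot: [179.7, 0.3, 90.6]
force: [-0.5, 0.1, -1.6]
grip_width: 0.0399
```

```bash
python3 - <<'E'
from h import *
plan(.6095,.1282,.11,84.5)
E
```

```text
t 16.77 pos [ 0.4388 -0.312   0.1194] yaw 90.58 w 0.0399 -> d [0.4384, 0.1752, 0.0094, 0.1062] dist 0.472 deg 6.1
```

Emit:
{"fn": "servo_tool", "kwargs": {
  "targets": [
    [0,0.058,0.022,0,0.106],
    [0,0.115,0.045,0,0.106],
    [0,0.17,0.067,0,0.106],
    [0,0.225,0.09,0,0.106],
    [0,0.28,0.112,0,0.106]
  ]
}}

```text
time_s: 17.4
tool_pos: [0.545, -0.0281, 0.1143]
tool_rot: [-179.9, 0.0, 84.5]
force: [1.3, -0.7, 0.2]
grip_width: 0.0394
```

```bash
python3 - <<'E'
from h import *
plan(.6095,.1282,.11,84.5)
E
```

```text
t 17.4 pos [ 0.545  -0.0281  0.1143] yaw 84.48 w 0.0394 -> d [0.1618, 0.0492, 0.0043, -0.0003] dist 0.169 deg -0.0
```

Emit:
{"fn": "servo_tool", "kwargs": {
  "targets": [
    [0,0.055,0.017,0,0],
    [0,0.11,0.034,0,0],
    [0,0.16,0.049,0.004,0],
    [0,0.16,0.049,0.004,0],
    [0,0.16,0.049,0.004,0]
  ]
}}

```text
time_s: 18.02
tool_pos: [0.6085, 0.1248, 0.1101]
tool_rot: [-179.9, 0.1, 84.6]
force: [0.2, -1.1, -1.5]
grip_width: 0.0395
```

```bash
python3 - <<'E'
from h import *
plan(.6095,.1278,.0115,84.5)
E
```

```text
t 18.02 pos [0.6085 0.1248 0.1101] yaw 84.57 w 0.0395 -> d [0.0031, 0.0007, 0.0986, 0.0012] dist 0.099 deg 0.1
```

Emit:
{"fn": "servo_tool", "kwargs": {
  "targets": [
    [0,0.002,0.0007,0.03,0],
    [0,0.002,0.0007,0.06,0],
    [0,0.002,0.0007,0.076,0],
    [0,0.002,0.0007,0.076,0],
    [0,0.002,0.0007,0.076,0]
  ]
}}

```text
time_s: 18.65
tool_pos: [0.6111, 0.1269, 0.0368]
tool_rot: [179.9, -0.0, 84.5]
force: [0.5, 0.8, -0.6]
grip_width: 0.0398
```

```bash
python3 - <<'E'
from h import *
plan(.6095,.1280,.0115,84.5)
E
```

```text
t 18.65 pos [0.6111 0.1269 0.0368] yaw 84.47 w 0.0398 -> d [0.001, -0.0017, 0.0253, -0.0005] dist 0.025 deg -0.0
```

Emit:
{"fn": "servo_tool", "kwargs": {
  "targets": [
    [0,0.001,-0.001,0.015,0],
    [0,0.001,-0.001,0.022,0],
    [0,0.001,-0.001,0.025,0],
    [0,0.001,-0.001,0.026,0],
    [0,0.001,-0.001,0.026,0]
  ]
}}

```text
time_s: 19.27
tool_pos: [0.609, 0.1282, 0.0104]
tool_rot: [-180.0, 0.1, 84.5]
force: [-3.5, -0.6, 5.0]
grip_width: 0.0397
```

Contact on the floor: z is 0.0104, as expected. Releasing and retreating.

Emit:
{"fn": "servo_tool", "kwargs": {
  "targets": [
    [75,0,0,0,0],
    [75,0,0,0,0],
    [75,0,0,0,0],
    [75,0,0,-0.05,0],
    [75,0,0,-0.11,0]
  ]
}}

```text
time_s: 19.9
tool_pos: [0.6085, 0.1278, 0.1197]
tool_rot: [-179.8, 0.0, 84.5]
force: [1.8, -0.1, 0.3]
grip_width: 0.0651
```

```bash
python3 - <<'E'
from h import *
c=cam('wrist','w9.png');P=cloud(c);rect(P,c,'cross',.016,.03,(.58,.64,.10,.155))
plan(.4312,-.1725,.15,114.2)
E
```

```text
cross 1297 [0.609  0.1293] [0.0356 0.0359] 40.1 mean [0.609  0.1301 0.0223] top 0.0241 [49. 52. 61.]
t 19.95 pos [0.6132 0.1304 0.1292] yaw 84.55 w 0.0646 -> d [-0.3188, -0.1523, -0.0208, -0.5176] dist 0.354 deg -29.7
```

View pics/w9.png

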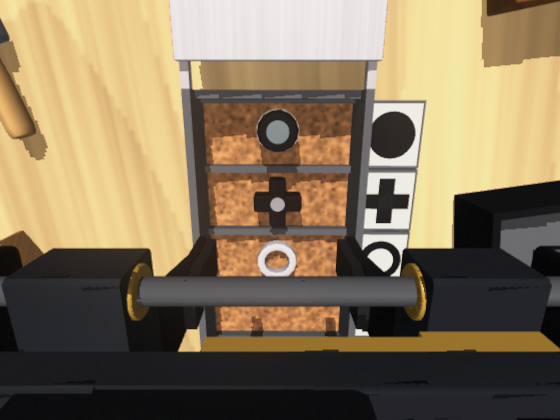

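The cross lies flat in its bay at (277,204), and the ring hasn't moved. Next the steel block.

Emit:
{"fn": "servo_tool", "kwargs": {
  "targets": [
    [55,-0.29,-0.15,-0.021,-0.52],
    [55,-0.29,-0.15,-0.021,-0.52],
    [55,-0.29,-0.15,-0.021,-0.52],
    [55,-0.29,-0.15,-0.021,-0.52],
    [55,-0.29,-0.15,-0.021,-0.52]
  ]
}}

```text
time_s: 20.58
tool_pos: [0.4432, -0.1292, 0.1389]
tool_rot: [180.0, -0.1, 114.4]
force: [-0.4, -0.6, 0.5]
grip_width: 0.0487
```

```bash
python3 - <<'E'
from h import *
plan(.4312,-.1725,.15,114.2)
E
```

```text
t 20.57 pos [ 0.4432 -0.1292  0.1389] yaw 114.35 w 0.0487 -> d [-0.0345, -0.0288, -0.0111, 0.0026] dist 0.046 deg 0.2
```

Emit:
{"fn": "servo_tool", "kwargs": {
  "targets": [
    [55,-0.005,-0.014,0,0.002],
    [55,-0.005,-0.014,0,0.002]
  ]
}}

```text
time_s: 20.82
tool_pos: [0.4326, -0.1402, 0.1393]
tool_rot: [-179.9, 0.1, 113.9]
force: [1.1, -0.1, 0.5]
grip_width: 0.0476
```

```bash
python3 - <<'E'
from h import *
c=cam('wrist','w10.png');P=cloud(c)
rect(P,c,'blk',.016,.03,(.41,.47,-.21,-.14))
plan(.4312,-.1725,.05,114.2)
E
```

```text
blk 1028 [ 0.431  -0.1715] [0.022  0.0403] 23.8 mean [ 0.4307 -0.1702  0.0224] top 0.0239 [125. 128. 135.]
t 20.88 pos [ 0.4336 -0.1386  0.1394] yaw 114.11 w 0.0482 -> d [-0.0299, -0.016, 0.0894, -0.0016] dist 0.096 deg -0.1
```

View pics/w10.png

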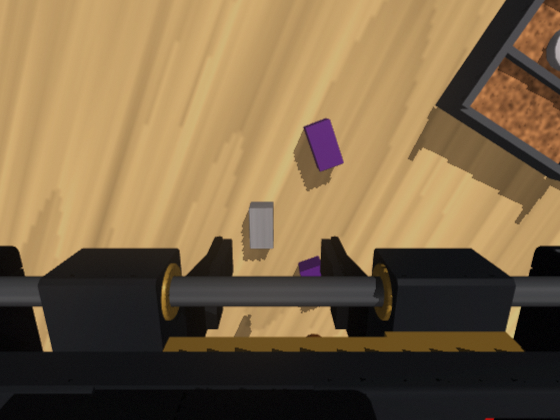

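Emit:
{"fn": "servo_tool", "kwargs": {
  "targets": [
    [55,-0.0295,-0.016,0.03,0.002],
    [55,-0.0295,-0.016,0.07,0.002],
    [55,-0.0295,-0.016,0.09,0.002],
    [55,-0.0295,-0.016,0.09,0.002]
  ],
  "grip_force": 30
}}

```text
time_s: 21.38
tool_pos: [0.4314, -0.1685, 0.048]
tool_rot: [180.0, -0.3, 114.4]
force: [0.2, 0.3, 0.2]
grip_width: 0.0482
```

```bash
python3 - <<'E'
from h import *
plan(.431,-.172,.004,114.0)
E
```

```text
t 21.38 pos [ 0.4314 -0.1685  0.048 ] yaw 114.36 w 0.0482 -> d [-0.0031, -0.0018, 0.044, 0.0062] dist 0.044 deg 0.4
```

Emit:
{"fn": "servo_tool", "kwargs": {
  "targets": [
    [55,-0.002,-0.001,0.035,0.004],
    [55,-0.002,-0.001,0.043,0.004],
    [55,-0.002,-0.001,0.043,0.004],
    [0,-0.002,-0.001,0.043,0.004],
    [0,-0.002,-0.001,0.043,0.004]
  ]
}}

```text
time_s: 22.0
tool_pos: [0.4316, -0.1744, 0.0073]
tool_rot: [180.0, 0.1, 113.8]
force: [0.2, 0.2, -0.4]
grip_width: 0.035
```

Emit:
{"fn": "servo_tool", "kwargs": {
  "targets": [
    [0,0,0,0,0],
    [0,0,0,0,0]
  ]
}}

```text
time_s: 22.25
tool_pos: [0.4313, -0.1742, 0.0068]
tool_rot: [180.0, 0.0, 113.8]
force: [-1.2, -0.3, 3.3]
grip_width: 0.0214
```

Emit:
{"fn": "servo_tool", "kwargs": {
  "targets": [
    [0,0,0,-0.06,0],
    [0,0,0,-0.11,0],
    [0,0,0,-0.11,0]
  ]
}}

```text
time_s: 22.62
tool_pos: [0.4331, -0.1754, 0.1192]
tool_rot: [179.9, 0.4, 113.8]
force: [-0.7, -0.4, -2.2]
grip_width: 0.0219
```

```bash
python3 - <<'E'
from h import *
plan(.5988,.0152,.11,84.5)
E
```

```text
t 22.62 pos [ 0.4331 -0.1754  0.1192] yaw 113.78 w 0.0219 -> d [0.1076, 0.2285, 0.0092, 0.511] dist 0.253 deg 29.3
```

Emit:
{"fn": "servo_tool", "kwargs": {
  "targets": [
    [0,0.024,0.05,0,0.13],
    [0,0.048,0.1,0,0.26],
    [0,0.072,0.15,0,0.39],
    [0,0.095,0.2,0,0.51],
    [0,0.107,0.228,0.004,0.51]
  ]
}}

```text
time_s: 23.25
tool_pos: [0.5965, 0.0201, 0.1102]
tool_rot: [-179.9, -0.1, 84.8]
force: [-0.8, 0.3, -1.4]
grip_width: 0.0219
```

Emit:
{"fn": "servo_tool", "kwargs": {
  "targets": [
    [0,0,0,0,0],
    [0,0,0,0,0]
  ]
}}

```text
time_s: 23.5
tool_pos: [0.5949, 0.0155, 0.1106]
tool_rot: [-179.8, 0.1, 84.6]
force: [-0.0, 0.1, -0.7]
grip_width: 0.022
```

```bash
python3 - <<'E'
from h import *
plan(.5988,.0150,.0118,84.5)
c=cam('wrist','w11.png')
E
```

```text
t 23.5 pos [0.5949 0.0155 0.1106] yaw 84.64 w 0.022 -> d [-0.0001, 0.0039, 0.0988, 0.0025] dist 0.099 deg 0.1
```

View pics/w11.png

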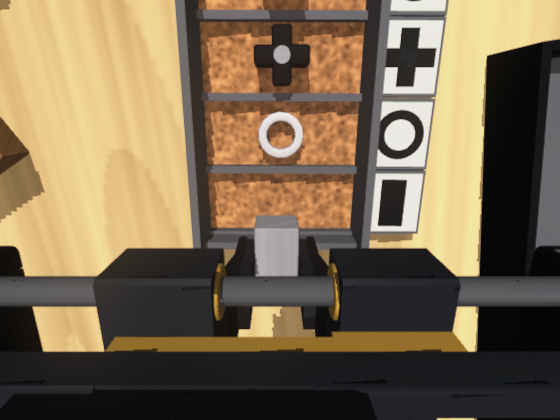

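The block is held straight at (277,245), heading for the rectangle bay. Lowering in two stages.

Emit:
{"fn": "servo_tool", "kwargs": {
  "targets": [
    [0,-0.001,0.002,0.03,0],
    [0,-0.001,0.002,0.06,0],
    [0,-0.001,0.002,0.076,0],
    [0,-0.001,0.002,0.076,0],
    [0,-0.001,0.002,0.076,0]
  ]
}}

```text
time_s: 24.18
tool_pos: [0.5988, 0.0148, 0.0375]
tool_rot: [179.9, -0.0, 84.6]
force: [-0.1, 0.1, -1.3]
grip_width: 0.0219
```

```bash
python3 - <<'E'
from h import *
plan(.5988,.0150,.0118,84.5)
E
```

```text
t 24.18 pos [0.5988 0.0148 0.0375] yaw 84.61 w 0.0219 -> d [0.0002, -0.0001, 0.0257, 0.0019] dist 0.026 deg 0.1
```

Emit:
{"fn": "servo_tool", "kwargs": {
  "targets": [
    [0,0,0,0.015,0],
    [0,0,0,0.022,0],
    [0,0,0,0.025,0],
    [0,0,0,0.0265,0],
    [0,0,0,0.0265,0]
  ]
}}

```text
time_s: 24.8
tool_pos: [0.5975, 0.0149, 0.0108]
tool_rot: [-179.9, 0.1, 84.6]
force: [-5.3, -1.5, 7.3]
grip_width: 0.0215
```

Emit:
{"fn": "servo_tool", "kwargs": {
  "targets": [
    [55,0,0,0,0],
    [55,0,0,0,0],
    [55,0,0,0,0],
    [55,0,0,-0.05,0],
    [55,0,0,-0.11,0]
  ]
}}

```text
time_s: 25.42
tool_pos: [0.5971, 0.0148, 0.1199]
tool_rot: [-179.8, -0.0, 84.6]
force: [0.7, -0.4, -0.5]
grip_width: 0.0475
```

Emit:
{"fn": "servo_tool", "kwargs": {
  "targets": [
    [55,0,0,-0.02,0],
    [55,0,0,-0.02,0]
  ]
}}

```text
time_s: 25.68
tool_pos: [0.599, 0.0149, 0.141]
tool_rot: [179.8, 0.0, 84.6]
force: [0.1, -0.6, -0.9]
grip_width: 0.0475
```

```bash
python3 - <<'E'
from h import *
c=cam('wrist','w12.png');P=cloud(c);rect(P,c,'blk',.018,.035,(.56,.64,-.015,.05))
t=cam('top','t12.png');Q=cloud(t);rect(Q,t,'handle',.066,.08,(.55,.75,.28,.45));rect(Q,t,'blk',.018,.035,(.56,.64,-.015,.05))
cv2.imwrite('pics/t12z.png',cv2.resize(t['frame'][100:300,50:370],None,fx=2.5,fy=2.5))
plan(.6325,.349,.13,-5.4)
E
```

```text
blk 1868 [0.6    0.0115] [0.0528 0.0799] 89.9 mean [0.596  0.0065 0.0267] top 0.0312 [128. 128. 134.]
handle 129 [0.6317 0.3497] [0.0129 0.0598] 85.6 mean [0.6307 0.3491 0.0744] top 0.0795 [28. 30. 34.]
blk 0
t 25.77 pos [0.5972 0.0144 0.1382] yaw 84.62 w 0.0482 -> d [0.3364, 0.0038, 0.0082, -1.5705] dist 0.337 deg -90.0
```

View pics/w12.png

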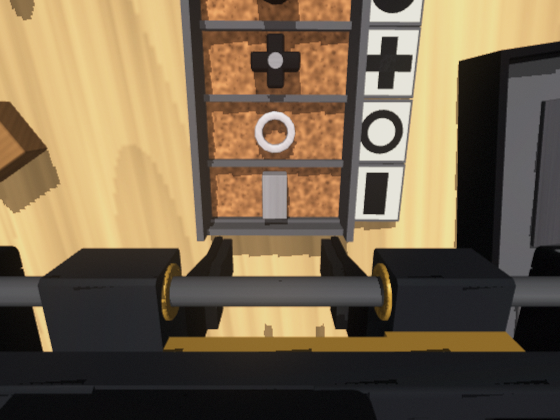

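View pics/t12z.png

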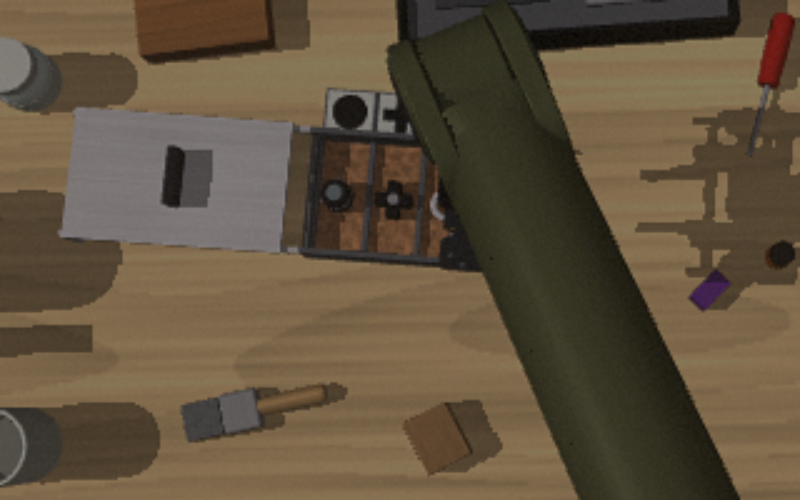

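All three parts sit in their own bays. The block is at (274,195) in the wrist view, clear of the walls. Now I'll go back to the handle, using the half-turned wrist.

Emit:
{"fn": "servo_tool", "kwargs": {
  "targets": [
    [70,0.32,0.004,-0.01,-1.57],
    [70,0.32,0.004,-0.01,-1.57],
    [70,0.32,0.004,-0.01,-1.57],
    [70,0.32,0.004,-0.01,-1.57],
    [70,0.32,0.004,-0.01,-1.57]
  ]
}}

```text
time_s: 26.4
tool_pos: [0.6306, 0.3265, 0.1465]
tool_rot: [-179.8, -0.1, 138.7]
force: [1.6, 0.4, 1.0]
grip_width: 0.0607
```

```bash
python3 - <<'E'
from h import *
plan(.6325,.349,.13,-5.4)
E
```

```text
t 26.4 pos [0.6306 0.3265 0.1465] yaw 138.69 w 0.0607 -> d [0.0134, 0.0181, 0.0165, -0.6267] dist 0.028 deg -35.9
```

Emit:
{"fn": "servo_tool", "kwargs": {
  "targets": [
    [70,0.012,0.01,0.01,-0.18],
    [70,0.012,0.01,0.01,-0.36],
    [70,0.012,0.01,0.01,-0.54],
    [70,0.012,0.01,0.01,-0.627],
    [70,0.012,0.01,0.01,-0.627]
  ]
}}

```text
time_s: 27.02
tool_pos: [0.6279, 0.3406, 0.1368]
tool_rot: [-179.9, -0.2, 174.3]
force: [-0.3, 0.7, -0.1]
grip_width: 0.0608
```

Emit:
{"fn": "servo_tool", "kwargs": {
  "targets": [
    [70,0,0,0,0]
  ]
}}

```text
time_s: 27.15
tool_pos: [0.6283, 0.3407, 0.1381]
tool_rot: [-179.9, -0.1, 174.2]
force: [0.5, 0.7, -0.3]
grip_width: 0.0613
```

```bash
python3 - <<'E'
from h import *
c=cam('wrist','w13.png');P=cloud(c);rect(P,c,'handle',.066,.08,(.55,.75,.28,.45))
plan(.632,.349,.057,-5.4);st()
E
```

```text
handle 1264 [0.6293 0.3489] [0.0115 0.0593] 84.3 mean [0.6276 0.3489 0.0759] top 0.0774 [44. 44. 46.]
t 27.2 pos [0.6285 0.3408 0.1386] yaw 174.22 w 0.0609 -> d [-0.0026, 0.0085, 0.0816, -0.0066] dist 0.082 deg -0.4
{'time_s': 27.2, 'tool_pos': [0.6285, 0.3408, 0.1386], 'tool_rot': [-179.9485, -0.0596, 174.2211], 'force': [0.426, 0.4208, 0.1547], 'grip_width': 0.0609, 'qpos': [10.624, 48.2341, -70.4119, 76.7251, 44.8489, 84.8852, 27.8155]}
```

View pics/w13.png

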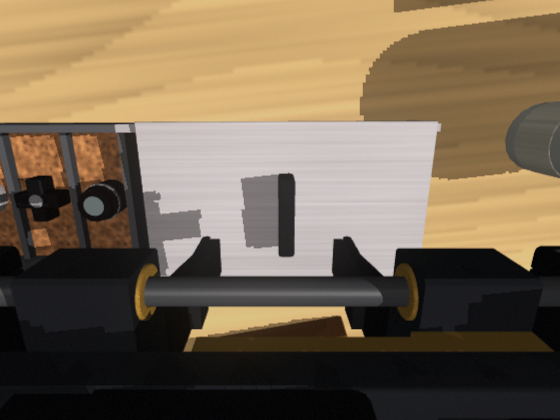

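Emit:
{"fn": "servo_tool", "kwargs": {
  "targets": [
    [70,-0.001,0.0083,0.03,-0.004],
    [70,-0.001,0.0083,0.06,-0.004],
    [70,-0.001,0.0083,0.082,-0.004],
    [0,-0.001,0.0083,0.082,-0.004],
    [0,-0.001,0.0083,0.082,-0.004]
  ]
}}

```text
time_s: 27.82
tool_pos: [0.631, 0.3496, 0.0584]
tool_rot: [179.9, 0.0, 174.5]
force: [-1.3, -0.2, 0.3]
grip_width: 0.0482
```

Emit:
{"fn": "servo_tool", "kwargs": {
  "targets": [
    [0,0,0,0,0],
    [0,0,0,0,0],
    [0,0,0,0,0]
  ]
}}

```text
time_s: 28.2
tool_pos: [0.6309, 0.3493, 0.0581]
tool_rot: [180.0, 0.0, 174.5]
force: [-0.1, -0.5, -0.0]
grip_width: 0.0188
```

```bash
python3 - <<'E'
from h import *
st()
plan(.6068,.1003,.057,-5.4)
E
```

```text
{'time_s': 28.2, 'tool_pos': [0.6309, 0.3493, 0.0581], 'tool_rot': [179.9832, 0.039, 174.4948], 'force': [-0.1053, -0.472, -0.0178], 'grip_width': 0.0188, 'qpos': [9.2948, 52.3868, -67.3041, 80.0658, 48.2072, 78.6783, 25.8634]}
t 28.2 pos [0.6309 0.3493 0.0581] yaw 174.49 w 0.0188 -> d [0.0001, -0.2501, 0.0011, -0.0018] dist 0.25 deg -0.1
```

Emit:
{"fn": "servo_tool", "kwargs": {
  "targets": [
    [0,0,0,0,0],
    [0,0,-0.02,0,0],
    [0,0,-0.05,0,0],
    [0,0,-0.085,0,0],
    [0,0,-0.12,0,0]
  ]
}}

```text
time_s: 28.82
tool_pos: [0.6192, 0.2302, 0.0579]
tool_rot: [179.9, 0.0, 174.5]
force: [1.9, 2.6, -1.3]
grip_width: 0.0115
```

Emit:
{"fn": "servo_tool", "kwargs": {
  "targets": [
    [0,0,-0.035,0,0],
    [0,0,-0.07,0,0],
    [0,0,-0.1,0,0],
    [0,0,-0.118,0,0],
    [0,0,-0.118,0,0]
  ]
}}

```text
time_s: 29.45
tool_pos: [0.6075, 0.1103, 0.0578]
tool_rot: [-179.9, -0.1, 174.4]
force: [-3.1, -1.2, 2.0]
grip_width: 0.0118
```

```bash
python3 - <<'E'
from h import *
st()
plan(.6068,.1003,.057,-5.4)
E
```

```text
{'time_s': 29.45, 'tool_pos': [0.6075, 0.1103, 0.0578], 'tool_rot': [-179.8905, -0.0626, 174.3677], 'force': [-3.1078, -1.1723, 2.0434], 'grip_width': 0.0118, 'qpos': [39.1449, 45.3478, -73.376, 96.4908, 45.2935, 73.7644, 40.6515]}
t 29.45 pos [0.6075 0.1103 0.0578] yaw 174.37 w 0.0118 -> d [-0.0003, -0.01, 0.0008, -0.0041] dist 0.01 deg -0.2
```

Emit:
{"fn": "servo_tool", "kwargs": {
  "targets": [
    [0,0,-0.006,0,0],
    [0,0,-0.011,0,0],
    [0,0,-0.013,0,0],
    [0,0,-0.013,0,0]
  ]
}}

```text
time_s: 29.95
tool_pos: [0.6065, 0.0997, 0.0578]
tool_rot: [180.0, -0.0, 174.5]
force: [-1.9, 2.0, 3.3]
grip_width: 0.0119
```

Emit:
{"fn": "servo_tool", "kwargs": {
  "targets": [
    [0,0,-0.003,0,0],
    [0,0,-0.004,0,0],
    [0,0,-0.004,0,0]
  ]
}}

```text
time_s: 30.32
tool_pos: [0.6065, 0.0997, 0.0579]
tool_rot: [179.6, 0.1, 174.7]
force: [0.8, 9.6, -2.4]
grip_width: 0.012
```

It's at the stop: the force rose to 9.6 N with no further motion. Relaxing, releasing and lifting.

Emit:
{"fn": "servo_tool", "kwargs": {
  "targets": [
    [0,0,0.004,0,0],
    [60,0,0.005,0,0],
    [60,0,0.005,0,0],
    [60,0,0.005,0,0],
    [60,0,0.005,-0.05,0]
  ]
}}

```text
time_s: 30.95
tool_pos: [0.6046, 0.0982, 0.1044]
tool_rot: [-179.9, -0.4, 174.5]
force: [0.3, -0.0, 0.7]
grip_width: 0.0437
```

Emit:
{"fn": "servo_tool", "kwargs": {
  "targets": [
    [60,0,0,-0.06,0],
    [60,0.05,0,-0.11,0],
    [60,0.07,0,-0.12,0],
    [60,0.07,0,-0.12,0],
    [60,0.07,0,-0.12,0]
  ]
}}

```text
time_s: 31.58
tool_pos: [0.5376, 0.1057, 0.2271]
tool_rot: [-179.9, 0.0, 174.4]
force: [0.7, -1.1, -1.2]
grip_width: 0.0522
```

```bash
python3 - <<'E'
from h import *
st()
c=cam('wrist','w14.png');P=cloud(c);rect(P,c,'handle',.068,.08,(.55,.75,.0,.25));rect(P,c,'cover',.047,.053,(.45,.69,-.1,.3));rect(P,c,'labels',.006,.014,(.66,.75,-.05,.25))
c=cam('scene','s14.png');P=cloud(c);rect(P,c,'handle',.066,.08,(.5,.75,0,.25))
E
```

```text
{'time_s': 31.575, 'tool_pos': [0.5376, 0.1057, 0.2271], 'tool_rot': [-179.9337, 0.0137, 174.4131], 'force': [0.6837, -1.0649, -1.1978], 'grip_width': 0.0522, 'qpos': [50.4073, 21.5135, -78.1347, 95.6096, 21.4044, 80.4738, 53.8252]}
handle 617 [0.6039 0.1011] [0.0117 0.0582] 84.3 mean [0.6021 0.1011 0.0757] top 0.0775 [42. 41. 44.]
cover 16070 [0.5925 0.1068] [0.2383 0.1117] 84.4 mean [0.5826 0.1032 0.0501] top 0.0516 [173. 174. 182.]
labels 690 [0.7171 0.089 ] [0.1572 0.0109] 84.2 mean [0.7172 0.089  0.0111] top 0.0128 [139. 147. 150.]
handle 194 [0.6059 0.0982] [0.0148 0.061 ] 84.2 mean [0.6076 0.0958 0.0737] top 0.0786 [54. 58. 64.]
```

View pics/w14.png

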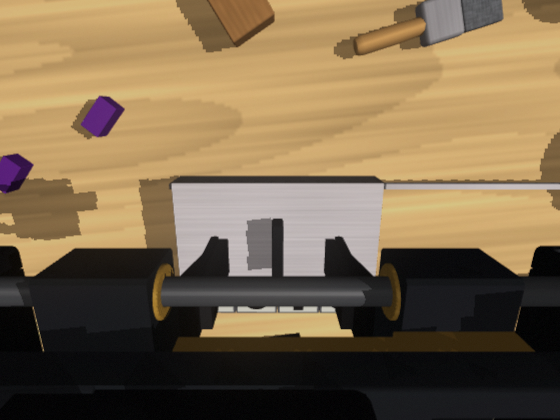

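View pics/s14.png

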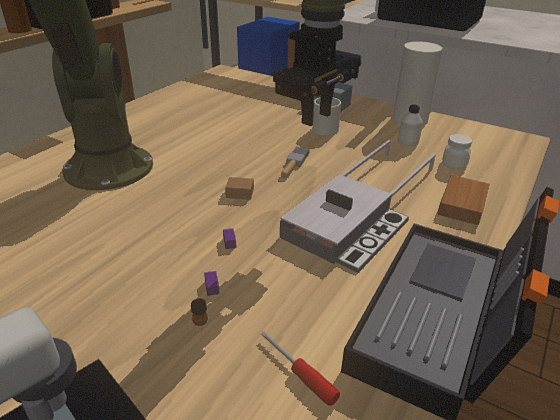

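The cover is shut: the handle is about 1.5 mm from its position before opening, and the force rose at the stop. The bystanders show no movement. Joint 3 is near its limit, so I'll ease off before handing in.

Emit:
{"fn": "servo_tool", "kwargs": {
  "targets": [
    [60,-0.02,0,0,0],
    [60,-0.02,0,0,0],
    [60,-0.02,0,0,0]
  ]
}}

```text
time_s: 32.05
tool_pos: [0.5564, 0.1056, 0.2268]
tool_rot: [179.9, -0.1, 174.5]
force: [-0.1, 0.8, 0.5]
grip_width: 0.0525
```

```bash
python3 - <<'E'
from h import *
st()
print(ticket.sign_off())
E
```

```text
{'time_s': 32.05, 'tool_pos': [0.5564, 0.1056, 0.2268], 'tool_rot': [179.9284, -0.1241, 174.5428], 'force': [-0.098, 0.7942, 0.4647], 'grip_width': 0.0525, 'qpos': [46.7655, 23.9832, -75.5798, 93.1003, 23.3325, 81.4014, 53.3087]}
the job is handed in; nothing more can be done
None
```

I slid the cover open by about 245 mm and set the eyepiece, the steel block and the cross in their own bays. Then I slid the cover shut against its stop and handed the job in at 32 s; no verdict was reported.

**Parts:** Wrist pictures after each release showed all three upright in the right bays. The eyepiece was about 3–4 mm off the middle line, the cross about 1–2 mm, and the block lay between its walls.

**Cover:** At the stop the push force rose to 9.6 N with no further movement. The handle then measured about 1–2 mm from its shut position.

**Other things:** The ring looked undisturbed in the last picture before the cover shut. The vial, screwdriver, box, brush and purple look-alikes showed no movement in the last pictures. The gripper is clear of everything.

**Checks that failed or disagreed:**
- The depth fit of the block in its bay was spoiled because the rack wall fell inside the fit, so I judged it from the picture.
- The top and scene cameras differed by about 4 mm in y, so I relied on the wrist camera.
- Joint 3 came within about 1° of its limit during the final retreat, so I backed it off before handing in.

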